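# Reset the peak pointer and hold the sensor over its reference

## Robot

A 7-joint arm with a two-finger parallel gripper is mounted at the origin on a cart in front of the work surface, level with it; the furniture and walls round the work are solid. World frame = base frame: x ahead of the robot, y to its left, z up, the work surface at z = 0. Lengths are in mm, angles in rad, forces in N, time in s.
With the tool pointing down it reaches from about 350 to 775 mm from the base axis. Payload 3.1 kg.
Tool frame: the origin (TCP) lies at the very end of the fingers, on their centre line; the grasp point (between the pads) lies r.grip_point_offset behind it (r.grip_point_offset is the distance from the TCP to the grasp point, in mm); z points along the fingers, y is the line along which they close (so a half turn about z gives the same grasp; the last joint's range is limited). The gripper opens to 85 mm and grips with 20 to 120 N. Pads are 22 mm wide; open, the fingers measure 114 mm over their backs; the gripper's body (76 mm by 85 mm) begins 54 mm behind the grasp point. The pads swing forward as they close: fully open they stand 13 mm farther back than shut.
Start: joints at [-1.329, 0.311, 0.014, 1.512, -0.004, 1.319, -0.027], TCP at [153.975, 528.024, 231.304] pointing down, gripper open.
Joint ranges: [-2.7, 2.7], [-0.3, 1.91], [-1.27, 1.3], [0.12, 2.57], [-1.44, 4.58], [0.2, 2.03], [-3.05, 3.05]. Speed limits (rad/s): [2.79, 2.79, 3.14, 3.14, 3.14, 3.14, 3.14].

## Interface

Orientations are given as a unit quaternion [x, y, z, w].
In Python, from station import r gives the robot as it stands.
- The arm moves only by the tool play_rows, never from a script. Its argument "targets" is a list that holds one entry, the list of rows, each a list of 7 numbers: the shift along the tool's x, y, z as a fraction of full scale, then the turn, a rotation vector about the tool's x, y, z as a fraction of full scale, then the opening, from 0 (shut) to 1 (fully open). In form: [[[dx, dy, dz, rx, ry, rz, claw], ...]]. A call has 1 to 20 rows; each row is the pose to reach, as a shift and turn from the pose commanded when the call began, along the tool's axes at that moment; what a row does not reach only later rows make up. Full scale, the value 1, is 10 cm for a shift and 0.5 rad for a turn. A row lasts 1/10 s, in which the tool goes at most 50 mm and 8.59 degrees, less where a joint would pass 70% of its speed; a pose out of reach is approached as far as the arm can. A call with a number of a shift or a turn outside -1 to 1 is refused whole. A call with a gripper value outside its range is refused whole. The fingers move at their own pace and stop on an object; "force" is the grip in N (left out, the last holds). Time passes only in rows, so rows that repeat a pose let the fingers close. It gives the time, the measured TCP pose, the force, the opening and the grip force at its end, in the units of the state.
- r.sense(): the state, without advancing time (a new reading comes with each control period).
- r.grab_frame(name): name is "side" or "top"; returns a dict with "pixels" (384x512x3 uint8, blue, green, red), "mtx" (3x3 intrinsics, pixels), "distortion" ([k1, k2, p1, p2, k3] as OpenCV has them; the pictures are not rectified), "xyz" and "orientation" of the camera in the world. Camera axes: x right, y up, looking along -z (the intrinsics and any distortion apply to the point x, -y, -z); pixel columns grow to the right and rows downward; lengths in mm; the calibration is good to about 2 mm. A picture is of the moment at which its call begins. There is no depth.
- r.sign_off(): hands the job in; it is judged then, once.
The state is a dict: "t": time; "joints": joint angles; "qd": joint speeds; "joint_efforts": joint torques, N m; "position": TCP position; "eef_rot": TCP orientation; "contact_force": force on the tool from outside, world axes, zero at the start; "moment": the same for the moment, N m; "finger_gap": opening from 0.0 (shut) to 1.0 (fully open); "grip_force": force on a finger pad.
Only numpy, scipy, OpenCV 4.12 (cv2) and the standard library are available. Lean on these libraries where they do the work, as an engineer would, in place of code of your own. Each camera call takes 0.05 s, during which the arm holds its last target. There are 200 camera calls.

## Task

Take a non-contact reference reading: first turn the peak meter's reset knob back (counter-clockwise from above) until its pointer is fully home at the zero stop, and only then pick up the black sensor barrel. Carry it over the things on the bench without touching the vials, the carton or either reference stand with it and without disturbing the vials and carton, and bring it upright and centred above the stand with the round disc, stopping with a gap of about 10 mm between barrel and disc. Finish there: keep holding the barrel still in the gripper and do not put it down; the meter must still read zero.

Things in the scene. Friction and masses are not known exactly. Their poses are not given: they have to be found in the camera images.
- barrel: black sensor barrel, an upright cylinder about 45 mm in diameter (colliding shape: plain 45 mm cylinder) and 70 mm tall, about 0.11 kg, loose, standing on the bench at the left; origin at the centre of its underside, z up its axis
- peak_meter: grey peak-hold meter lying face up, a fixed box 84 x 84 mm, dial face 42 mm above the bench, small zero stop pin on the dial; origin at the centre of its underside; its +y axis is the direction from the dial centre to the zero mark, its +x the direction in which the clockwise scale runs on from there (1.57 rad)
- knob_grip (a point): point on the vertical axis of the meter's reset knob, 74 mm above the bench: where to grip. The knob is a black upright bar, 9 mm thick, 30 mm long, from 48 to 80 mm above the bench, over a 22 mm round skirt; the bar's length lies along the pointer. The point turns with the meter, not with the knob
- peak_pointer (a joint): angle of pointer and knob, rad: 0 = at the firm zero stop (pointer and bar along the meter's +y), growing clockwise seen from above to 2.6; starts at 0.7 to 1.4, stays where left (friction 0.03 N m). The bar lies along the meter's +y turned clockwise by this value. Turning on 0.05 to 0.1 rad against the stop makes sure it is home
- round_ref: fixed aluminium stand on an 80 x 80 mm foot, carrying a round dark steel disc of 46 mm diameter on a 56 mm round flange; 45 mm tall; origin at the centre of its underside
- round_ref_top (a point): centre of the upper face of the round disc, 45 mm above the bench: the target
- square_ref: similar fixed stand, 45 mm tall, whose tile is square (46 x 46 mm on a 56 mm square flange): not the target; origin at the centre of its underside. It and the round one may have changed places
- carton: white carton 84 x 136 x 66 mm tall, loose, in the middle between barrel and stands; origin at the centre of its underside
- vial_1: screw-cap sample vial, 26 mm in diameter, 54 mm tall, loose, upright; origin at the centre of its underside
- vial_2: the same kind of vial with another cap
- vial_3: the same kind of vial with another cap
Mind the look-alikes: they are no part of the job. What is shaped like the vial_2 but blue or pink is not meant.

How it is judged (in metres and radians):
On the way, in this order (a step that is already met when the one before it is completed fails the run):
1. the pointer is home at the zero stop, the barrel still stands where it was (value of joint peak_pointer below 0.06 rad and height (world z) of barrel below 0.01 m), for 0.2 s.
2. the barrel is lifted off the bench (height (world z) of barrel above 0.05 m), for 0.1 s.
At the end, for the whole second after the job is handed in: Pointer within 0.06 rad of zero; barrel held by the fingers, still (under 10 mm/s), upright within 0.1 rad, axis within 7 mm of the round disc's centre, underside 4 to 18 mm above the disc, not touching it; carton and vials upright and within 20 mm of where they stood (value of joint peak_pointer below 0.06 rad and horizontal distance between barrel and round_ref_top below 0.007 m and z of barrel in the frame of round_ref_top between 0.004 and 0.018 m and angle between each of barrel, carton, vial_1, vial_2, vial_3's own z axis and vertical below 0.1 rad and linear speed of barrel below 0.01 m/s and contact force between the fingers and barrel above 2 N and contact force between barrel and round_ref below 0.1 N and distance of each of carton, vial_1, vial_2, vial_3 from where it was at the start of the episode below 0.02 m); the arm keeps its last pose, push and grip.
It fails at once if the barrel lifted before the pointer is home (height (world z) of barrel above 0.02 m and value of joint peak_pointer above 0.1 rad).
It fails at once if the barrel touches a reference stand, a vial or the carton (contact force between barrel and carton above 0.3 N or contact force between barrel and vial_1 above 0.3 N or contact force between barrel and vial_2 above 0.3 N or contact force between barrel and vial_3 above 0.3 N or contact force between barrel and round_ref above 0.3 N or contact force between barrel and square_ref above 0.3 N).
It fails at once if a vial or the carton disturbed (distance of any of carton, vial_1, vial_2, vial_3 from where it was at the start of the episode above 0.03 m or angle between any of carton, vial_1, vial_2, vial_3's own z axis and vertical above 0.3 rad).
It also fails if it takes over 58 s, if anything falls off the work surface, if the arm or the gripper's body presses on something with over 40 N, if the wrist force passes 120 N, or if a joint passes its speed limit or range.

## Working session

There is one attempt and no reset: what is moved stays moved. The work goes in short steps, Python scripts to look and compute and a tool call to move; the robot and the scene stay as the last step left them, time stands still between calls to the robot, and variables do not carry over. Pictures are saved under pics/ and viewed, at most 10 in all, crops included, and the job is handed in when it is done.

Besides the shell and the picture viewer there is one more tool, called after ">>>" as name(argument=value, ...), one argument or row to a line, values as JSON. play_rows: Moves the arm, as the interface text tells. Shift numbers are shares of 10 cm and turn numbers shares of 0.5 rad, none past 1 either way. Its arguments: {"type":"object","properties":{"targets":{"type":"array","items":{"type":"array","items":{"type":"array","items":{"type":"number"}}}},"force":{"type":"number"}},"required":["targets"]}

```bash
ls; mkdir -p pics; cat > h.py <<'E'
from station import r
import numpy as np, cv2
from scipy.spatial.transform import Rotation as R
def grab(n,f=None):
    g=r.grab_frame(n)
    if f: cv2.imwrite('pics/'+f,g['pixels'])
    return g
def cam(g):
    M=R.from_quat(g['orientation']).as_matrix()@np.diag([1,-1,-1])
    return M,np.array(g['xyz'],float),np.array(g['mtx'],float),np.array(g['distortion'],float)
def ray(g,uv,z):
    M,c,K,d=cam(g)
    p=cv2.undistortPoints(np.array(uv,float).reshape(-1,1,2),K,d).reshape(-1,2)
    v=np.c_[p,np.ones(len(p))]@M.T
    return c+v*((z-c[2])/v[:,2])[:,None]
def proj(g,P):
    M,c,K,d=cam(g)
    return cv2.projectPoints((np.array(P,float).reshape(-1,3)-c)@M,np.zeros(3),np.zeros(3),K,d)[0].reshape(-1,2)
E
python3 - <<'E'
from h import *
for n in('side','top'):
    g=grab(n,n+'0.png'); print(n,g['xyz'],cam(g)[0].round(3).tolist(),g['mtx'],g['distortion'])
s=r.sense(); print(s, r.grip_point_offset)
E
```

```text
pics
side [ 488.35050378 -996.24985724  628.46440379] [[1.0, 0.005, 0.024], [-0.018, -0.489, 0.872], [0.016, -0.873, -0.488]] [[411.46035422   0.         252.77642712]
 [  0.         411.46035422 195.55022912]
 [  0.           0.           1.        ]] [-0.03353122  0.          0.          0.          0.        ]
top [ 238.74601941    6.43243382 1675.00792339] [[0.006, -0.986, 0.169], [-1.0, -0.006, 0.002], [-0.001, -0.169, -0.986]] [[480.65842603   0.         255.57935647]
 [  0.         480.65842603 186.2542675 ]
 [  0.           0.           1.        ]] [0.01539244 0.         0.         0.         0.        ]
{'t': 0.1, 'joints': array([-1.32870607,  0.31164412,  0.01402137,  1.51288888, -0.0044243 ,
        1.31921102, -0.02720065]), 'qd': array([ 0.00047255, -0.00125543, -0.00073095, -0.00431295, -0.00076206,
        0.00119971,  0.00126413]), 'joint_efforts': array([ 4.47832153e-04, -3.80856228e+01,  1.46471132e-01, -2.31241894e+01,
        1.23002569e-02,  8.11283448e-03,  2.32284106e-05]), 'position': array([153.80798992, 527.37535359, 230.33379121]), 'eef_rot': array([ 1.41398183e-01,  9.89952236e-01, -1.05412149e-03, -1.13113151e-04]), 'contact_force': array([ 1.01404199,  0.22847264, -0.63080105]), 'moment': array([-0.0212391 ,  0.0285303 ,  0.01174124]), 'grip_force': 0.0, 'finger_gap': 0.9962721564784373} 18.700000000000003
```

View pics/top0.png

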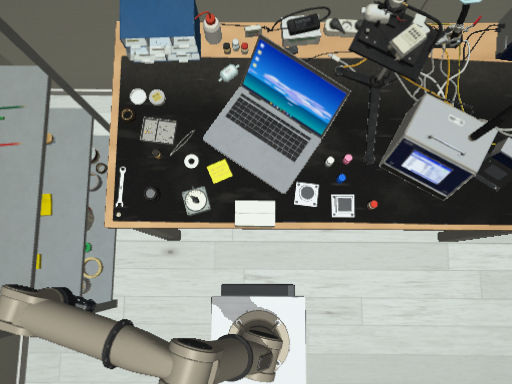

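View pics/side0.png

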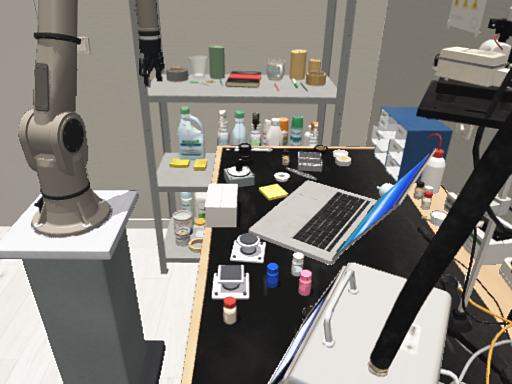

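The top view shows the barrel at about (151,193), the meter at (196,201), the carton at (255,213), the round stand at (307,194) and the square stand at (343,205). The vials are red (374,204), white (329,161), blue (342,177) and pink (347,158). I'll enlarge this to confirm which is which and to measure.

```bash
python3 - <<'E'
from h import *
a=cv2.imread('pics/top0.png'); b=cv2.imread('pics/side0.png')
f=lambda im,x,y,w,h,s:cv2.resize(im[y:y+h,x:x+w],None,fx=s,fy=s,interpolation=cv2.INTER_CUBIC)
A=f(a,135,165,100,75,4);B=f(a,290,140,100,75,4);C=f(b,200,140,100,75,4);D=f(b,205,225,100,75,4)
cv2.imwrite('pics/crop0.png',np.vstack([np.hstack([A,B]),np.hstack([C,D])]))
g=r.grab_frame('top')
for n,uv,z in [('barrel',(151,193),70),('meter',(196,200),42),('carton',(255,212),66),('round',(307,193),45),('sq',(343,205),45),('red',(374,204),54),('white',(329,161),54),('blue',(342,177),54),('pink',(347,158),54)]: print(n,ray(g,uv,z).round(0))
E
```

```text
barrel [[489. 363.  70.]]
meter [[470. 214.  42.]]
carton [[427.  11.  66.]]
round [[ 496. -167.   45.]]
sq [[ 456. -289.   45.]]
red [[ 458. -393.   54.]]
white [[ 607. -243.   54.]]
blue [[ 551. -286.   54.]]
pink [[ 618. -305.   54.]]
```

View pics/crop0.png

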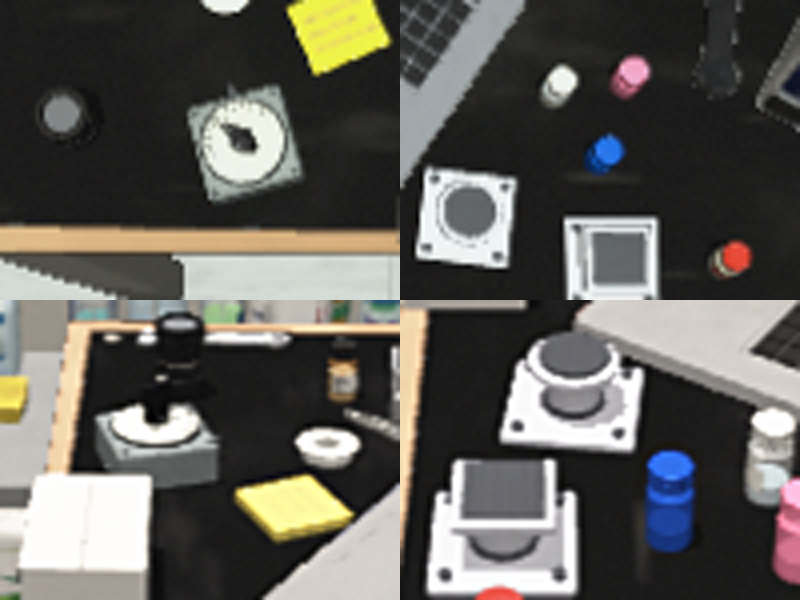

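```bash
cat > m.py <<'E'
from h import *
g=grab('top'); im=g['pixels']; s=grab('side'); 
def blob(x0,y0,x1,y1,lo,hi):
    c=cv2.cvtColor(im[y0:y1,x0:x1],cv2.COLOR_BGR2GRAY); m=cv2.inRange(c,lo,hi)
    n,l,st,ce=cv2.connectedComponentsWithStats(m); i=1+np.argmax(st[1:,4])
    h=cv2.convexHull(cv2.findContours((l==i).astype('uint8'),0,2)[0][0])
    e=cv2.fitEllipse(h)
    return np.array(e[0])+[x0,y0],e[1],e[2]
for n,a,z in [('dial',(184,190,207,212,205,255),42),('barrel',(140,182,162,204,70,170),70),('disc',(299,185,315,202,60,140),45)]:
    e=blob(*a); print(n,e,ray(g,e[0],z).round(1), 'side px',proj(s,ray(g,e[0],z)).round(1))
S=10
def crop(I,x,y,w,h): return cv2.resize(I[y:y+h,x:x+w],None,fx=S,fy=S,interpolation=cv2.INTER_CUBIC)
cv2.imwrite('pics/crop1.png',np.hstack([crop(im,178,182,40,40),crop(s['pixels'],220,140,40,50)[:400]]))
E
python3 m.py
```

```text
dial (array([195.44468594, 199.99755955]), (19.08933448791504, 19.460094451904297), 37.877315521240234) [[470.3 216.   42. ]] side px [[237.6 170.9]]
barrel (array([149.91781521, 192.96068001]), (8.667255401611328, 9.048892974853516), 16.89662742614746) [[489.5 366.8  70. ]] side px [[243.6 145.3]]
disc (array([306.93226862, 192.27087879]), (11.886314392089844, 12.647367477416992), 103.81462097167969) [[ 498.9 -166.4   45. ]] side px [[247.1 237.8]]
```

View pics/crop1.png

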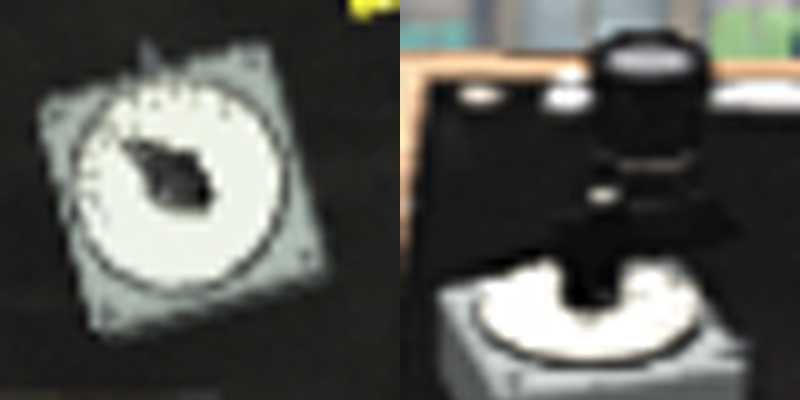

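The dial's ticks start at the left edge, so the zero direction is image left, tilted about 16° downward. The pointer tip is at (189.7,195.3) from the centre at (195.4,200), which makes the pointer about 0.97 rad and the bar yaw about 0.88. The target is the round disc at (307,192). The square tile at (343,205) is the look-alike.

```bash
cat > plan.py <<'E'
from h import *
import sys
# usage: plan.py x y z yaw [n]  -> n calls' fractions
x,y,z,yaw=map(float,sys.argv[1:5])
s=r.sense(); p=s['position']; q=R.from_quat(s['eef_rot'])
yw=lambda Q:np.arctan2(*Q.as_matrix()[[1,0],0])
T=R.from_matrix(np.array([[np.cos(yaw),np.sin(yaw),0],[np.sin(yaw),-np.cos(yaw),0],[0,0,-1]]))
d=np.array([x,y,z])-p; rv=(q.inv()*T).as_rotvec()
print('pos',p.round(1),'yaw',yw(q).round(3),'tilt',np.degrees(np.arccos(-q.as_matrix()[2,2])).round(2),'t',s['t'],'j1,j7',s['joints'][[0,6]].round(2),'grip',s['grip_force'],s['finger_gap'])
n=int(sys.argv[5]) if len(sys.argv)>5 else 1
for i in range(n):
    Q=q*R.from_rotvec(rv*i/n)
    print((Q.inv().apply(d/n)/100).round(3).tolist(),(rv/n/.5).round(3).tolist())
E
python3 plan.py 472 216 150 0.88 5
python3 - <<'E'
from h import *
g=grab('top')
c=ray(g,(195.44,200),43)[0];t=ray(g,(189.75,195.35),43)[0];print(c,t,'ptr yaw',np.arctan2(*(t-c)[[1,0]]))
a=ray(g,(181.55,192.55),42)[0];b=ray(g,(204.05,186.05),42)[0];print('meter+y',np.arctan2(*(a-b)[[1,0]]))
E
```

```text
pos [153.9 527.7 230.8] yaw 2.858 tilt 0.06 t 0.25 j1,j7 [-1.33 -0.03] grip 0.0 0.9972976360416962
[-0.785, -0.42, 0.162] [-0.0, 0.0, 0.791]
[-0.887, -0.085, 0.162] [-0.0, 0.0, 0.791]
[-0.851, 0.263, 0.162] [-0.0, 0.0, 0.791]
[-0.684, 0.571, 0.162] [-0.0, 0.0, 0.791]
[-0.411, 0.79, 0.162] [-0.0, 0.0, 0.791]
[470.15420695 215.87338533  43.        ] [486.15923642 235.84346663  43.        ] ptr yaw 0.8951716250272417
meter+y 1.8633612961080512
```

>>> play_rows(
  targets=[
    [[-0.39,-0.21,0.08,0,0,0.4,1],[-0.785,-0.42,0.16,0,0,0.79,0.6],[-0.785,-0.42,0.16,0,0,0.79,0.6],[-0.785,-0.42,0.16,0,0,0.79,0.6]],
  ],
)

```text
t: 0.7
position: [218.8, 464.6, 215.2]
eef_rot: [0.334, 0.942, -0.0, -0.0]
contact_force: [0.3, 1.0, -0.4]
finger_gap: 0.601
grip_force: 0.0
```

>>> play_rows(
  targets=[
    [[-0.44,-0.04,0.08,0,0,0.4,0.6],[-0.887,-0.085,0.16,0,0,0.79,0.6],[-0.887,-0.085,0.16,0,0,0.79,0.6],[-0.887,-0.085,0.16,0,0,0.79,0.6]],
  ],
)

```text
t: 1.1
position: [281.2, 403.8, 199.4]
eef_rot: [0.511, 0.86, 0.0, -0.0]
contact_force: [-0.6, 0.6, -0.9]
finger_gap: 0.599
grip_force: 0.0
```

>>> play_rows(
  targets=[
    [[-0.42,0.13,0.08,0,0,0.4,0.6],[-0.851,0.263,0.16,0,0,0.79,0.6],[-0.851,0.263,0.16,0,0,0.79,0.6],[-0.851,0.263,0.16,0,0,0.79,0.6]],
  ],
)

```text
t: 1.5
position: [344.4, 342.5, 183.4]
eef_rot: [0.668, 0.744, 0.0, -0.001]
contact_force: [-1.1, -1.0, -0.8]
finger_gap: 0.598
grip_force: 0.0
```

>>> play_rows(
  targets=[
    [[-0.34,0.28,0.08,0,0,0.4,0.6],[-0.684,0.571,0.16,0,0,0.79,0.6],[-0.684,0.571,0.16,0,0,0.79,0.6],[-0.684,0.571,0.16,0,0,0.79,0.6]],
  ],
)

```text
t: 1.9
position: [408.1, 281.0, 167.3]
eef_rot: [0.801, 0.599, 0.0, -0.001]
contact_force: [-1.0, 0.8, -0.1]
finger_gap: 0.598
grip_force: 0.0
```

>>> play_rows(
  targets=[
    [[-0.2,0.4,0.08,0,0,0.4,0.6],[-0.411,0.79,0.16,0,0,0.79,0.6],[-0.411,0.79,0.16,0,0,0.79,0.6],[-0.411,0.79,0.16,0,0,0.79,0.6],[-0.411,0.79,0.16,0,0,0.79,0.6]],
  ],
)

```text
t: 2.4
position: [471.0, 220.6, 151.3]
eef_rot: [0.902, 0.432, -0.0, -0.001]
contact_force: [-0.6, -0.2, 0.4]
finger_gap: 0.596
grip_force: 0.0
```

```bash
python3 plan.py 472 216 90 0.89 1; python3 - <<'E'
from h import *
g=grab('side');cv2.imwrite('pics/c2.png',cv2.resize(g['pixels'][60:200,160:320],None,fx=5,fy=4,interpolation=2)[:600])
p=r.sense()['position'];print(proj(g,[p,p+[0,0,18.7]]).round(1))
E
```

```text
pos [471.  220.6 151.3] yaw 0.894 tilt 0.14 t 2.4 j1,j7 [-0.89 -0.97] grip 0.0 0.5961620649218241
[-0.03, 0.038, 0.612] [-0.004, -0.002, 0.007]
[[237.8 138.9]
 [237.8 133.3]]
```

View pics/c2.png

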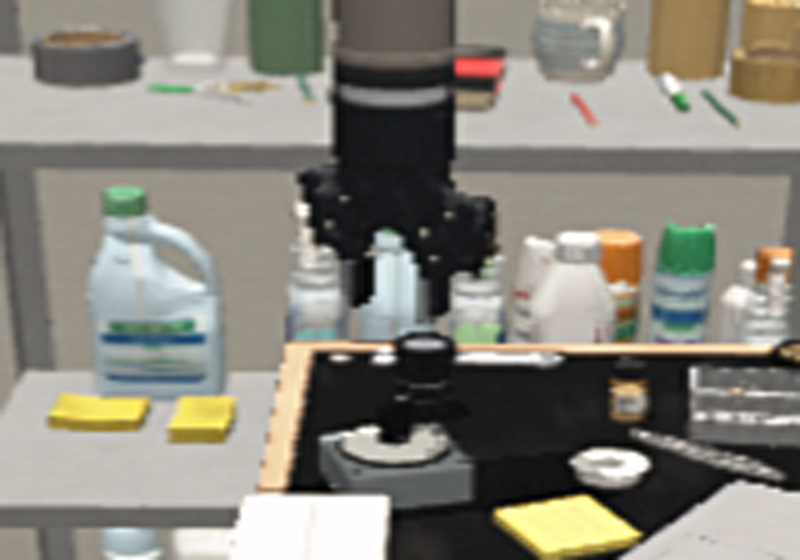

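The fingers at (239,135) line up in x with the knob at (240,165), and the side camera reads about 1 px to the right throughout. I'll keep knob x≈471, descend, and grip.

>>> play_rows(
  targets=[
    [[-0.03,0.04,0.4,0,0,0,0.6],[-0.03,0.04,0.7,0,0,0,0.6],[-0.03,0.04,0.96,0,0,0,0.5],[-0.03,0.04,0.96,0,0,0,0.5],[-0.03,0.04,0.96,0,0,0,0.5]],
  ],
)

```text
t: 2.95
position: [473.2, 213.5, 55.7]
eef_rot: [0.903, 0.429, -0.0, -0.0]
contact_force: [-0.8, -0.2, 0.7]
finger_gap: 0.499
grip_force: 0.0
```

>>> play_rows(
  targets=[
    [[0,0,0,0,0,0,0.3],[0,0,0,0,0,0,0],[0,0,0,0,0,0,0],[0,0,0,0,0,0,0],[0,0,0,0,0,0,0],[0,0,0,0,0,0,0],[0,0,0,0,0,0,0],[0,0,0,0,0,0,0]],
  ],
  force=30,
)

```text
t: 3.75
position: [471.5, 216.4, 57.3]
eef_rot: [0.903, 0.429, -0.0, -0.004]
contact_force: [-6.0, 4.1, 7.8]
finger_gap: 0.1
grip_force: 31.8
```

```bash
python3 plan.py 471 216 55 0.89 1; python3 -c "
from h import *
s=r.sense();print(s['contact_force'],s['moment'])"
```

```text
pos [471.5 216.4  57.3] yaw 0.886 tilt 0.41 t 3.75 j1,j7 [-0.84 -0.9 ] grip 31.849258840084076 0.09972999414364773
[-0.006, -0.001, 0.023] [-0.013, -0.006, -0.007]
[-6.0328642   4.12965455  7.83882662] [ 0.82733764  1.29767994 -0.04465701]
```

>>> play_rows(
  targets=[
    [[0,-0.034,-0.01,0,0,0,0],[0,-0.034,-0.01,0,0,-0.2,0],[0,-0.034,-0.01,0,0,-0.4,0],[0,-0.034,-0.01,0,0,-0.6,0],[0,-0.034,-0.01,0,0,-0.8,0],[0,-0.034,-0.01,0,0,-1,0],[0,-0.034,-0.01,0,0,-1,0],[0,-0.034,-0.01,0,0,-1,0]],
  ],
)

```text
t: 4.55
position: [471.5, 216.2, 57.3]
eef_rot: [0.771, 0.637, 0.002, -0.001]
contact_force: [-0.8, 5.6, 1.0]
finger_gap: 0.096
grip_force: 30.9
```

```bash
python3 plan.py 471 216 55 0.89 1; python3 -c "
from h import *
s=r.sense();print(s['contact_force'],s['moment'])"
```

```text
pos [471.5 216.2  57.3] yaw 1.382 tilt 0.21 t 4.55 j1,j7 [-0.76 -0.47] grip 30.920342803001404 0.09630078225707787
[-0.003, -0.005, 0.023] [0.0, -0.007, 0.984]
[-0.8163714   5.58071734  0.95593798] [1.16630555 0.27863871 0.05828711]
```

>>> play_rows(
  targets=[
    [[0,0,0,0,0,-0.2,0],[0,0,0,0,0,-0.4,0],[0,0,0,0,0,-0.6,0],[0,0,0,0,0,-0.8,0],[0,0,0,0,0,-0.9,0],[0,0,0,0,0,-0.9,0],[0,0,0,0,0,-0.9,0]],
  ],
)

```text
t: 5.25
position: [471.8, 216.2, 57.3]
eef_rot: [0.609, 0.793, 0.002, -0.0]
contact_force: [0.4, 5.5, 2.1]
finger_gap: 0.101
grip_force: 31.0
```

```bash
python3 plan.py 471 216 55 1.86 1; python3 -c "
from h import *
s=r.sense();print(s['contact_force'],s['moment'])"
```

```text
pos [471.8 216.2  57.3] yaw 1.832 tilt 0.22 t 5.25 j1,j7 [-0.68 -0.07] grip 30.986040830612183 0.10073284906009072
[-0.0, -0.008, 0.023] [0.006, -0.005, -0.055]
[0.4105023  5.48297795 2.0966644 ] [1.14129331 0.20493538 0.03162557]
```

>>> play_rows(
  targets=[
    [[0,0,0,0,0,-0.06,0],[0,0,0,0,0,-0.12,0],[0,0,0,0,0,-0.12,0],[0,0,0,0,0,-0.12,0]],
  ],
)

```text
t: 5.65
position: [471.9, 216.2, 57.3]
eef_rot: [0.586, 0.81, 0.002, -0.0]
contact_force: [-0.6, 5.8, 2.0]
finger_gap: 0.099
grip_force: 38.7
```

```bash
python3 plan.py 471 216 55 1.86 1; python3 -c "
from h import *
s=r.sense();print(s['contact_force'],s['moment'])"
```

```text
pos [471.9 216.2  57.3] yaw 1.889 tilt 0.26 t 5.65 j1,j7 [-0.67 -0.01] grip 38.74261558055878 0.09912574105406814
[0.001, -0.009, 0.023] [0.006, -0.006, 0.057]
[-0.57428702  5.76008867  1.96622135] [ 1.11537129  0.2432179  -0.74691719]
```

The moment jumped to −0.75 N m, so the pointer is at the stop. I'll press on slightly more, then release and rise.

>>> play_rows(
  targets=[
    [[0,0,0,0,0,-0.05,0],[0,0,0,0,0,-0.08,0],[0,0,0,0,0,-0.08,0],[0,0,0,0,0,-0.08,0.3],[0,0,0,0,0,-0.08,0.5],[0,0,0,0,0,-0.08,0.5],[0,0,0,0,0,-0.08,0.5],[0,0,-0.4,0,0,-0.08,0.5],[0,0,-0.8,0,0,-0.08,0.6],[0,0,-1,0,0,-0.08,1],[0,0,-1,0,0,-0.08,1],[0,0,-1,0,0,-0.08,1]],
  ],
)

```text
t: 6.85
position: [471.0, 213.8, 156.3]
eef_rot: [0.568, 0.823, 0.0, 0.0]
contact_force: [-0.0, 0.5, -0.4]
finger_gap: 1.003
grip_force: 0.0
```

```bash
python3 plan.py 489.5 366.8 155 1.9 2; python3 - <<'E'
from h import *
g=grab('side');c=g['pixels'][140:190,220:260];cv2.imwrite('pics/c3.png',cv2.resize(c,None,fx=10,fy=10,interpolation=2))
E
```

```text
pos [471.  213.8 156.3] yaw 1.933 tilt 0.01 t 6.85 j1,j7 [-0.69 -0.01] grip 0.0 1.0032128553191975
[0.683, 0.357, 0.006] [0.0, 0.0, 0.033]
[0.688, 0.346, 0.006] [0.0, 0.0, 0.033]
```

View pics/c3.png

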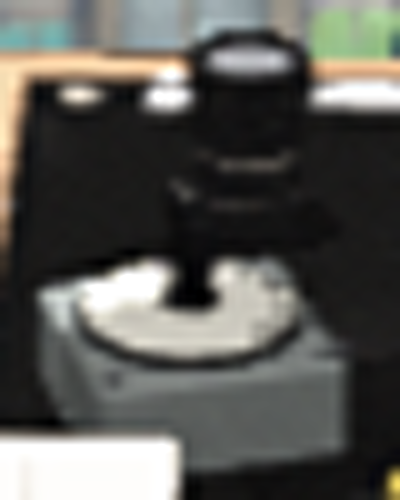

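The knob bar at (239,167) now looks end-on along the zero direction, and the dial, meter and barrel haven't moved. Next is the barrel.

>>> play_rows(
  targets=[
    [[0.35,0.18,0,0,0,0,1],[0.685,0.36,0,0,0,0,1],[0.685,0.36,0,0,0,0,1],[0.685,0.36,0,0,0,0,1]],
  ],
  force=30,
)

```text
t: 7.3
position: [479.0, 291.2, 154.1]
eef_rot: [0.567, 0.824, -0.002, -0.001]
contact_force: [-0.2, -1.7, -0.2]
finger_gap: 0.996
grip_force: 0.0
```

>>> play_rows(
  targets=[
    [[0.35,0.18,0,0,0,0,1],[0.69,0.36,0,0,0,0,1],[0.69,0.36,0,0,0,0,1],[0.69,0.36,0,0,0,0,1],[0.69,0.36,0,0,0,0,1]],
  ],
)

```text
t: 7.8
position: [490.2, 365.3, 155.6]
eef_rot: [0.569, 0.822, -0.001, 0.001]
contact_force: [0.4, -0.3, -0.4]
finger_gap: 0.999
grip_force: 0.0
```

```bash
python3 plan.py 490.5 367 26 1.933 2; python3 - <<'E'
from h import *
g=grab('side');c=g['pixels'][100:190,200:290];cv2.imwrite('pics/c4.png',cv2.resize(c,None,fx=6,fy=6,interpolation=2))
p=r.sense()['position'];print(proj(g,[p,[490.5,367,70],[490.5,367,0]]).round(1))
E
```

```text
pos [490.2 365.3 155.6] yaw 1.93 tilt 0.17 t 7.8 j1,j7 [-0.83 -0.22] grip 0.0 0.9992106574292959
[0.009, 0.005, 0.648] [-0.002, 0.002, -0.003]
[0.008, 0.005, 0.648] [-0.002, 0.002, -0.003]
[[244.  122.3]
 [243.9 145.3]
 [243.8 163.2]]
```

View pics/c4.png

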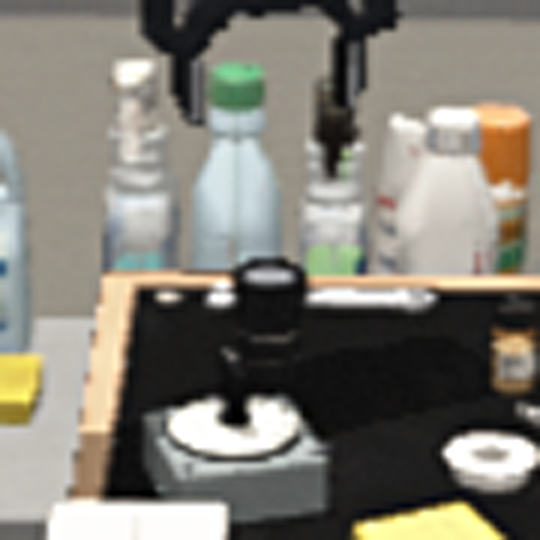

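The fingers at (232,118) and (258,118) straddle the barrel at (245,146). I'll descend.

>>> play_rows(
  targets=[
    [[0.005,0,0.4,0,0,0,1],[0.01,0,0.7,0,0,0,1],[0.01,0,0.7,0,0,0,1],[0.01,0,0.7,0,0,0,1]],
  ],
)

```text
t: 8.25
position: [489.7, 367.8, 86.6]
eef_rot: [0.569, 0.822, -0.0, 0.0]
contact_force: [0.3, 0.1, 0.1]
finger_gap: 0.998
grip_force: 0.0
```

>>> play_rows(
  targets=[
    [[0,0,0.3,0,0,0,1],[0,0,0.59,0,0,0,1],[0,0,0.59,0,0,0,1],[0,0,0.59,0,0,0,1],[0,0,0.59,0,0,0,0.7],[0,0,0.59,0,0,0,0.4],[0,0,0.59,0,0,0,0.2],[0,0,0.59,0,0,0,0.2],[0,0,0.59,0,0,0,0],[0,0,0.59,0,0,0,0],[0,0,0.59,0,0,0,0],[0,0,0.59,0,0,0,0]],
  ],
  force=35,
)

```text
t: 9.45
position: [490.5, 369.9, 29.1]
eef_rot: [0.568, 0.823, 0.002, 0.0]
contact_force: [-0.5, 0.0, 6.5]
finger_gap: 0.521
grip_force: 36.1
```

```bash
python3 plan.py 490.5 367 26 1.933 1
```

```text
pos [490.5 369.9  29.1] yaw 1.933 tilt 0.18 t 9.45 j1,j7 [-0.82 -0.19] grip 36.062137484550476 0.52149129097767
[-0.028, -0.01, 0.031] [0.006, -0.002, -0.0]
```

The barrel is gripped (opening 0.52 ≈ 44 mm). Lift.

>>> play_rows(
  targets=[
    [[0,0,-0.15,0,0,0,0],[0,0,-0.4,0,0,0,0],[0,0,-0.7,0,0,0,0],[0,0,-1,0,0,0,0],[0,0,-1,0,0,0,0]],
  ],
)

```text
t: 9.95
position: [492.4, 371.2, 133.2]
eef_rot: [0.568, 0.823, 0.005, 0.002]
contact_force: [1.4, 0.4, 0.1]
finger_gap: 0.518
grip_force: 35.9
```

>>> play_rows(
  targets=[
    [[0,0,-0.3,0,0,0,0],[0,0,-0.6,0,0,0,0],[0,0,-0.6,0,0,0,0],[0,0,-0.6,0,0,0,0]],
  ],
)

```text
t: 10.35
position: [489.3, 369.0, 187.3]
eef_rot: [0.568, 0.823, 0.0, 0.0]
contact_force: [0.1, -0.3, -0.8]
finger_gap: 0.517
grip_force: 36.0
```

```bash
python3 plan.py 499 -166 185 1.933 6
```

```text
pos [489.3 369.  187.3] yaw 1.933 tilt 0.02 t 10.35 j1,j7 [-0.84 -0.23] grip 36.01419746875763 0.5173132614288098
[-0.84, -0.301, 0.004] [0.0, -0.0, -0.0]
[-0.84, -0.301, 0.004] [0.0, -0.0, -0.0]
[-0.84, -0.301, 0.004] [0.0, -0.0, -0.0]
[-0.84, -0.301, 0.004] [0.0, -0.0, -0.0]
[-0.84, -0.301, 0.004] [0.0, -0.0, -0.0]
[-0.84, -0.301, 0.004] [0.0, -0.0, -0.0]
```

>>> play_rows(
  targets=[
    [[-0.2,-0.07,0,0,0,0,0],[-0.5,-0.18,0,0,0,0,0],[-0.84,-0.3,0,0,0,0,0],[-0.84,-0.3,0,0,0,0,0]],
  ],
)

```text
t: 10.75
position: [491.5, 271.4, 185.3]
eef_rot: [0.572, 0.82, -0.004, 0.001]
contact_force: [0.0, -1.2, -1.3]
finger_gap: 0.52
grip_force: 36.1
```

>>> play_rows(
  targets=[
    [[-0.2,-0.07,0,0,0,0,0],[-0.5,-0.18,0,0,0,0,0],[-0.84,-0.3,0,0,0,0,0],[-0.84,-0.3,0,0,0,0,0]],
  ],
)

```text
t: 11.15
position: [492.6, 182.9, 185.7]
eef_rot: [0.572, 0.82, -0.003, 0.001]
contact_force: [-0.6, -0.6, -0.8]
finger_gap: 0.52
grip_force: 36.1
```

>>> play_rows(
  targets=[
    [[-0.2,-0.07,0,0,0,0,0],[-0.5,-0.18,0,0,0,0,0],[-0.84,-0.3,0,0,0,0,0],[-0.84,-0.3,0,0,0,0,0]],
  ],
)

```text
t: 11.55
position: [493.8, 94.4, 186.0]
eef_rot: [0.572, 0.82, -0.003, 0.0]
contact_force: [1.0, -0.9, -0.7]
finger_gap: 0.519
grip_force: 36.1
```

>>> play_rows(
  targets=[
    [[-0.2,-0.07,0,0,0,0,0],[-0.5,-0.18,0,0,0,0,0],[-0.84,-0.3,0,0,0,0,0],[-0.84,-0.3,0,0,0,0,0]],
  ],
)

```text
t: 11.95
position: [495.2, 5.8, 186.3]
eef_rot: [0.572, 0.82, -0.003, 0.0]
contact_force: [0.1, -1.1, -1.1]
finger_gap: 0.517
grip_force: 36.1
```

>>> play_rows(
  targets=[
    [[-0.2,-0.07,0,0,0,0,0],[-0.5,-0.18,0,0,0,0,0],[-0.84,-0.3,0,0,0,0,0],[-0.84,-0.3,0,0,0,0,0]],
  ],
)

```text
t: 12.35
position: [496.6, -83.0, 186.5]
eef_rot: [0.572, 0.82, -0.002, 0.0]
contact_force: [-0.5, -0.1, -1.0]
finger_gap: 0.516
grip_force: 36.1
```

>>> play_rows(
  targets=[
    [[-0.2,-0.07,0,0,0,0,0],[-0.5,-0.18,0,0,0,0,0],[-0.84,-0.3,0,0,0,0,0],[-0.84,-0.3,0,0,0,0,0],[-0.84,-0.3,0,0,0,0,0],[-0.84,-0.3,0,0,0,0,0]],
  ],
)

```text
t: 12.95
position: [499.6, -163.7, 186.4]
eef_rot: [0.567, 0.823, 0.0, -0.001]
contact_force: [-0.3, -0.0, -1.5]
finger_gap: 0.519
grip_force: 36.1
```

```bash
python3 plan.py 499 -166 110 1.933 1; python3 - <<'E'
from h import *
g=grab('side');c=g['pixels'][140:280,200:300];cv2.imwrite('pics/c5.png',cv2.resize(c,None,fx=8,fy=8,interpolation=2)[200:800])
cv2.imwrite('pics/s5.png',g['pixels'])
p=r.sense()['position'];b=p+[0,-2,-29];print(proj(g,[p,b,b+[0,0,70],[498.9,-166.4,45]]).round(1))
E
```

```text
pos [ 499.6 -163.7  186.4] yaw 1.935 tilt 0.14 t 12.95 j1,j7 [-0.11  0.8 ] grip 36.1275190114975 0.5190821474437988
[-0.021, -0.013, 0.764] [-0.002, -0.005, 0.004]
[[248.  186.3]
 [247.9 197.8]
 [248.2 170.5]
 [247.1 237.8]]
```

View pics/c5.png

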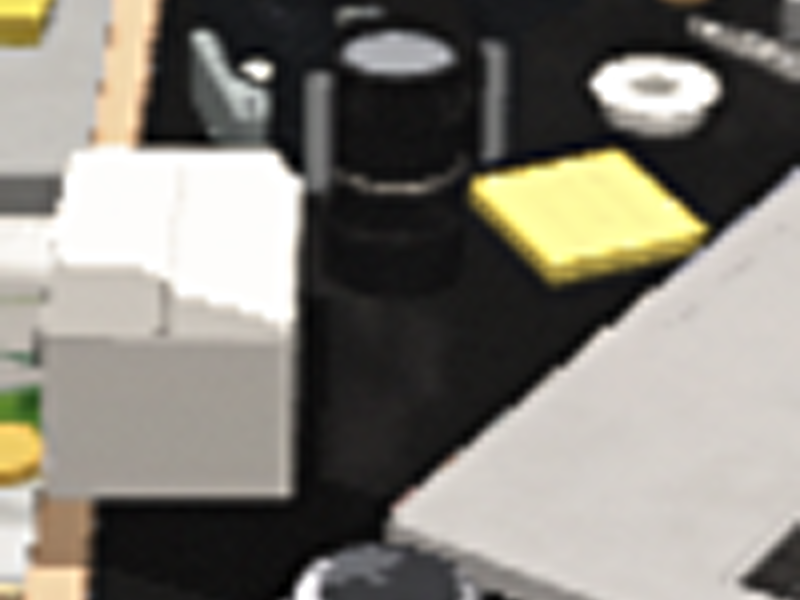

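```bash
python3 - <<'E'
from h import *
im=cv2.imread('pics/side0.png'); s=r.grab_frame('side')
gr=cv2.cvtColor(im,6).astype(float)
# disc: dark interior vs white flange, per-row half-level edges
for v in range(235,243):
    row=gr[v,225:272]; w=np.where(row<(gr[v,225:272].max()+80)/2)[0]+225
    m=w[(w>236)&(w<260)]; print(v,m.min(),m.max(),(m.min()+m.max())/2)
c=gr[225:252,230:266]; m=cv2.inRange(c,55,150)
n,l,st,ce=cv2.connectedComponentsWithStats(m);i=l[13,17];print(ce[i]+[230,225],st[i])
P=[[500+23*np.cos(a),-166.4+23*np.sin(a),45] for a in np.linspace(0,6.28,200)]
q=proj(s,P);print(q.min(0),q.max(0),q.mean(0))
im2=cv2.cvtColor(cv2.imread('pics/s5.png'),6).astype(int)
for v in (185,190,194,170): print(v,im2[v,236:262])
print(im2[190:215,249])
E
```

```text
235 237 259 248.0
236 237 259 248.0
237 237 259 248.0
238 240 257 248.5
239 240 257 248.5
240 240 257 248.5
241 240 256 248.0
242 237 255 246.0
[250.70175439 237.86842105] [  9   5  27  15 228]
[238.1994319  232.50879198] [256.95251978 243.34605644] [247.61997046 237.87373218]
185 [ 25  14  85 120 106  52  18  15  17  17  20  20  18  20  19  22  17  16
  15  16  22  43  34  18  37  38]
190 [255 158  32  22  30  19  14  16  17  17  17  17  15  17  17  17  18  22
  22  20  18  20  45 108 135 212]
194 [248 124  33  31  22  17  19  25  30  33  30  28  29  31  33  27  25  26
  24  21  20  16  24  26  23  23]
170 [ 30  26  26  27  27  20  23  83 149 170 171 172 174 174 170 169 169 165
 137  85  33  25  28  28  75  90]
[17 19 17 20 31 28 20 18 20 21 21 21 27 31 31 32 31 31 30 31 29 30 29 31
 33]
```

>>> play_rows(
  targets=[
    [[0,0,0.2,0,0,0,0],[0,0,0.4,0,0,0,0],[0,0,0.6,0,0,0,0],[0,0,0.7,0,0,0,0],[0,0,0.8,0,0,0,0],[0,0,0.8,0,0,0,0],[0,0,0.8,0,0,0,0],[0,0,0.8,0,0,0,0]],
  ],
)

```text
t: 13.85
position: [500.4, -166.3, 108.3]
eef_rot: [0.568, 0.823, 0.0, 0.001]
contact_force: [0.2, -0.4, -0.9]
finger_gap: 0.519
grip_force: 36.1
```

```bash
python3 plan.py 499.9 -163.4 84.6 1.933 1; python3 - <<'E'
from h import *
g=grab('side','s6.png');cs=cv2.resize(g['pixels'][195:255,215:285],None,fx=8,fy=8,interpolation=2)
t=grab('top','t6.png');ct=cv2.resize(t['pixels'][170:230,290:320],None,fx=8,fy=8,interpolation=2)
cv2.imwrite('pics/c6.png',np.hstack([cs,ct]))
p=r.sense()['position'];b=p+[0,-2.8,-29.1];print(proj(g,[b,b+[0,0,70],[499.8,-166.4,45]]).round(1))
c=lambda z:[[b[0]+22.5*np.cos(a),b[1]+22.5*np.sin(a),b[2]+z] for a in np.linspace(0,6.28,100)]
print('bottom rim row',proj(g,c(0)).max(0),'top rim row',proj(g,c(70)).min(0))
E
```

```text
pos [ 500.4 -166.3  108.3] yaw 1.933 tilt 0.12 t 13.85 j1,j7 [-0.08  0.84] grip 36.12752079963684 0.5187087779053403
[0.029, 0.005, 0.237] [0.003, 0.002, -0.0]
[[247.8 226.8]
 [248.1 201.7]
 [247.5 237.8]]
bottom rim row [257.14720261 232.12106405] top rim row [238.41419774 196.91171139]
```

View pics/c6.png

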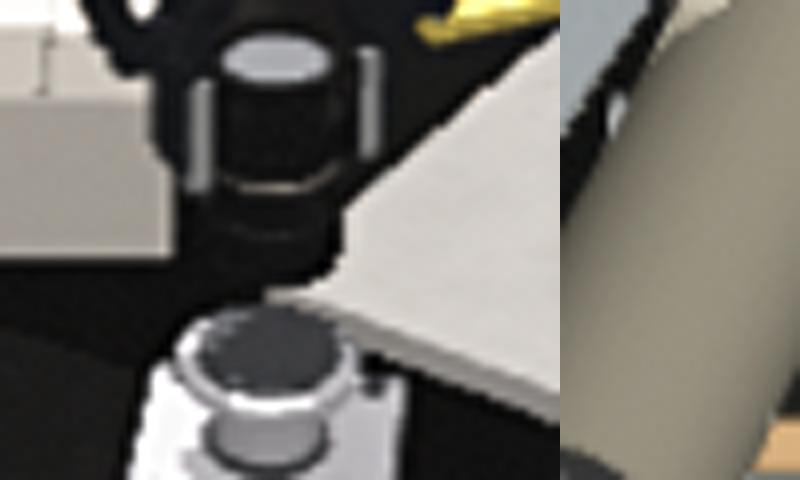

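The side view shows the barrel cap at (249.2,201.9) and the disc at (248.4,238.4). Both match the projected positions to within about 1–2 mm. I'll make the final descent with a +3 mm tool-x correction.

>>> play_rows(
  targets=[
    [[0.03,0,0,0,0,0,0],[0.03,0,0.07,0,0,0,0],[0.03,0,0.14,0,0,0,0],[0.03,0,0.2,0,0,0,0],[0.03,0,0.22,0,0,0,0],[0.03,0,0.22,0,0,0,0],[0.03,0,0.22,0,0,0,0],[0.03,0,0.22,0,0,0,0],[0.03,0,0.22,0,0,0,0],[0.03,0,0.22,0,0,0,0]],
  ],
)

```text
t: 14.95
position: [498.6, -163.2, 85.5]
eef_rot: [0.568, 0.823, 0.0, 0.0]
contact_force: [0.4, -0.7, -0.5]
finger_gap: 0.522
grip_force: 36.1
```

```bash
python3 plan.py 499.4 -163.4 84.6 1.933 1; python3 - <<'E'
from h import *
g=grab('side','s7.png');cs=cv2.resize(g['pixels'][195:255,210:310],None,fx=8,fy=8,interpolation=2)
cs2=cv2.resize(g['pixels'][225:345,200:340],None,fx=0.8,fy=1) 
cv2.imwrite('pics/c7.png',cs)
p=r.sense()['position'];b=p+[0,-2.8,-29.1]
c=lambda z:[[b[0]+22.5*np.cos(a),b[1]+22.5*np.sin(a),b[2]+z] for a in np.linspace(0,6.28,100)]
print('bottom rim row',proj(g,c(0)).max(0),'cap ctr',proj(g,b+[0,0,70]))
E
```

```text
pos [ 498.6 -163.2   85.5] yaw 1.933 tilt 0.02 t 14.95 j1,j7 [-0.08  0.85] grip 36.12797498703003 0.5217290579279376
[-0.005, 0.007, 0.009] [0.001, 0.0, -0.0]
bottom rim row [256.2747914  239.23748935] cap ctr [[247.32612843 209.33006863]]
```

View pics/c7.png

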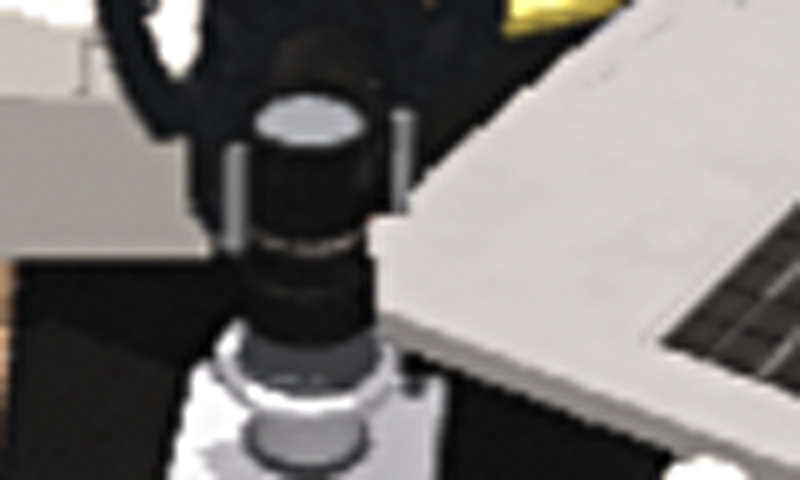

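The barrel at (248,209) is centred over the flange (both near crop column 308) with a visible gap, and everything is still.

```bash
python3 -c "
from station import r
print(r.sign_off())"
```

```text
the job is handed in; nothing more can be done
None
```

The job is handed in. The meter pointer was turned back until it pressed the zero stop. The barrel is held still and upright, centred over the round disc with a gap of about 11 mm by my estimate. No score came back.

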